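# Stand the hand chuck in the keyed bench collar and tighten its collet nut

### The job

Take the hand chuck out of the wooden block and lower it handle-first down through the ring of the bench collar; the key inside the ring will stop it, so with only light pressure turn it until a groove of the handle finds the key, and let it slide fully home with its head sitting flush on the ring. Then, with the key keeping the handle from turning, tighten the hexagonal collet nut clockwise until it stops, and let go; never lean or wrench hard on the collar, and leave the other things on the bench where they are.

Things in the scene. Friction and masses are not known exactly. Their poses are not given: they have to be found in the camera images.
- nut_grip (a point): Centre of the steel hexagonal collet nut on top of the hand chuck, the place to grip: 24 mm across flats, 26 mm high, 29 mm above the underside of the head, 124 mm above the butt. +x points square to a flat (flats every 60 degrees), z up along the tool; turns with the nut. A brass nose and bit stand up to 27 mm above it. Starts upright in the wooden block.
- head_seat (a point): Centre of the underside of the chuck's head, a steel disc 43 mm across, 8 mm thick. Below: 7 mm brass ferrule, then the pale wooden handle of three round lobes, 28 mm across, flat butt 95 mm below here. Three straight grooves 7 mm deep between the lobes, from butt to ferrule, at 0, 120, 240 degrees from this frame's +x; z up along the tool. Chuck 0.25 to 0.4 kg.
- collet_nut (a joint): Angle of the nut on the chuck, rad: 0 loose (stop), growing as it is turned clockwise seen from above, 0.8 tight (stop). Starts at 0 to 0.15. It drags with 0.06 N m of friction, so it carries the chuck round with it while the handle is free to turn, and anticlockwise at its loose stop in any case.
- collar_mouth (a point): Centre of the ring's upper face, 128 mm above the bench, z up: grey bench collar, fixed, foot 104 x 82 mm, column on this frame's +x side, lower than the ring. Its steel bush is 42 mm across, bore 30.6 mm, 30 mm long, open below. One round key, 4.4 mm thick, stands 6.5 mm into the bore, its top 12 mm below here. Which way the key points varies, is not given and does not follow this frame.
- tool_block: Wooden tool block 76 x 150 x 58 mm, fixed to the bench, origin at the centre of its underside, long side along y; the chuck stands in the 34 mm hole at its centre, 46 mm deep.
- loupe: Bystander: black eye loupe, 35 mm across, 32 mm high, standing on the bench; origin at the centre of its underside.
- oil_bottle: Bystander: small oil bottle, 25 mm across, 62 mm high; origin at the centre of its underside.
- screw_tin: Bystander: round open tin of screws, 70 mm across, 18 mm high; origin at the centre of its underside.
- wheel_c: Bystander: brass clock wheel, 40 mm across, 22 mm high over its arbor, lying on the bench; origin at the centre of its underside.
Things that resemble listed ones, but are neither listed nor needed, are in the scene too. Of the things that look like the part that bears nut_grip, the largest one is meant.

How it is judged:
On the way, in this order (a step that is already met when the one before it is completed fails the run):
1. the chuck stands fully home in the collar, its head flush on the ring, with the nut not yet tightened (z of head_seat in the frame of collar_mouth below 0.003 m and horizontal distance between head_seat and collar_mouth below 0.005 m and angle between head_seat's own z axis and vertical below 0.08 rad and value of joint collet_nut below 0.45 rad), for 0.2 s.
2. the nut is tightened clockwise to its stop while the chuck stands home (z of head_seat in the frame of collar_mouth below 0.004 m and horizontal distance between head_seat and collar_mouth below 0.005 m and value of joint collet_nut above 0.7 rad), for 0.2 s.
At the end, for the whole second after the job is handed in: The chuck stands upright in the collar, underside of the head within 3 mm of the ring's face, within 5 mm of its axis and 0.08 rad of upright; the nut at 0.68 rad or more (stop 0.8); chuck released and still (z of head_seat in the frame of collar_mouth between -0.003 and 0.003 m and horizontal distance between head_seat and collar_mouth below 0.005 m and angle between head_seat's own z axis and vertical below 0.08 rad and value of joint collet_nut above 0.68 rad and linear speed of grip_chuck below 0.02 m/s); the robot touches nothing.
It fails at once if the chuck is pressed or wrenched against the collar with more than 45 N (contact force between grip_chuck and bench_collar above 45 N).
It fails at once if a bystander is moved by more than 15 mm (distance of any of loupe, oil_bottle, screw_tin, wheel_c from where it was at the start of the episode above 0.015 m).
It also fails if it takes over 72 s, if anything falls off the work surface, if the arm or the gripper's body presses on something with over 40 N, if the wrist force passes 120 N, or if a joint passes its speed limit or range.

### The arm

A 6-joint arm with a two-finger parallel gripper is mounted at the origin on a cart in front of the work surface, level with it; the furniture and walls round the work are solid. World frame = base frame: x ahead of the robot, y to its left, z up, the work surface at z = 0. Lengths are in m, angles in rad, forces in N, time in s.
With the tool pointing down it reaches from about 0.25 to 0.775 m from the base axis. Payload 4 kg.
Tool frame: the origin (TCP) lies midway between the tips of the shut fingers; the grasp point (between the pads) lies env.grip_point_offset behind it (env.grip_point_offset is the distance from the TCP to the grasp point, in m); z points along the fingers, y is the line along which they close (so a half turn about z gives the same grasp; the last joint's range is limited). The gripper opens to 85 mm and grips with 20 to 120 N. Pads are 22 mm wide; open, the fingers measure 114 mm over their backs; the gripper's body (76 mm by 85 mm) begins 54 mm behind the grasp point. The pads swing forward as they close: fully open they stand 13 mm farther back than shut.
Start: joints at [-1.437, 0.087, 1.371, -0, 1.684, -0.103], TCP at [0.129, -0.535, 0.231] pointing down, gripper open.
Joint ranges: [-3.1, 3.1], [-0.76, 2.03], [0.27, 2.55], [-1.08, 4.22], [0.17, 2.65], [-2.57, 2.57]. Speed limits (rad/s): [2.79, 2.79, 3.14, 3.14, 3.14, 3.14].

### API

Orientations are given as a unit quaternion [w, x, y, z].
In Python, from plant import env gives the robot as it stands. Calls block until the motion is done:
- env.move_to(position, orientation): joint-space move of the TCP to a pose.
- env.move_straight(position, orientation=None, max_speed=0.15): straight line of the TCP; orientation=None keeps the orientation; max_speed is the mean speed in m/s.
- env.goto_joints(angles): joint-space move.
- env.grip(opening, grasp_force=None): opening from 0.0 (shut) to 1.0 (fully open); grasp_force is the grip in N (None keeps the last); returns when the fingers have stopped.
- env.sleep(seconds).
- env.solve_ik(position, orientation): joint angles nearest the present ones, or None.
- env.sense(): the state.
- env.snapshot(name): name is "side" or "top"; returns the picture (480x640x3 uint8, red, green, blue); there is no depth.
- env.calibration(name): a dict with "vfov" (degrees; the focal length in pixels is half the picture's height over the tangent of half this angle, whatever the lens; pixels are square), "cx", "cy" (the principal point, pixels), "k1" (the pictures are not rectified: a ray, as slopes to the right and down, at radius r is drawn at 1 + k1 r^2 times it, then the intrinsics apply), "eye" and "orientation" of the camera in the world. Camera axes: x right, y up, looking along -z (the intrinsics and any distortion apply to the point x, -y, -z); pixel columns grow to the right and rows downward; lengths in m; the calibration is good to about 2 mm. A picture is of the moment at which its call begins. calibration takes no time and is no camera call.
A pose or a line that the arm cannot do raises env.MotionError and nothing moves.
- env.sign_off(): hands the job in; it is judged then, once.
The state is a dict: "t": time; "q": joint angles; "qd": joint speeds; "joint_efforts": joint torques, N m; "eef_pos": TCP position; "orientation": TCP orientation; "ft_force": force on the tool from outside, world axes, zero at the start; "torque": the same for the moment, N m; "opening": opening from 0.0 (shut) to 1.0 (fully open); "grip_force": force on a finger pad.
Only numpy, scipy, OpenCV 4.12 (cv2) and the standard library are available. Lean on these libraries where they do the work, as an engineer would, in place of code of your own. Each camera call takes 0.05 s, during which the arm holds its last target. There are 200 camera calls.

## Working session

There is one attempt and no reset: what is moved stays moved. The work goes in short steps, each a Python script; the robot and the scene stay as the last script left them, time stands still between calls to the robot, and variables do not carry over. Pictures are saved under pics/ and viewed, at most 10 in all, crops included, and the job is handed in when it is done.

```bash
mkdir -p pics; ls
python3 - <<'E'
from plant import env
import cv2
for n in("top","side"):
    cv2.imwrite(f"pics/{n}0.png",env.snapshot(n)[:,:,::-1]); print(env.calibration(n))
s=env.sense();print(s,env.grip_point_offset)
E
```

```text
pics
{'vfov': 44.81830877579071, 'cx': 324.6679417515655, 'cy': 232.00095044534484, 'k1': -0.10801126218410195, 'eye': array([0.32771914, 0.1087151 , 1.28173254]), 'orientation': array([ 0.71434682,  0.04987657, -0.0642081 , -0.69505271])}
{'vfov': 50.71463159217314, 'cx': 316.2698922095661, 'cy': 242.42736519185934, 'k1': -0.14118988081600747, 'eye': array([0.00972364, 0.82364614, 0.59133002]), 'orientation': array([-0.25336719, -0.15181449,  0.49629676,  0.81636203])}
{'t': 0.1, 'q': array([-1.43710553e+00,  8.79051339e-02,  1.37217512e+00,  3.15720190e-05,
        1.68360313e+00, -1.03083597e-01]), 'qd': array([-0.00024194, -0.00280597, -0.00286936, -0.00035786, -0.00081769,
        0.00121264]), 'joint_efforts': array([ 1.09049673e-03, -3.53014755e+01, -3.14219391e+01, -2.14222891e-04,
        7.91259954e-03,  1.39201785e-05]), 'eef_pos': array([ 0.1289637 , -0.53418244,  0.23020652]), 'orientation': array([-1.04548088e-03,  9.92999666e-01,  1.18112531e-01, -3.11509686e-07]), 'ft_force': array([-0.39725347, -0.36364217,  0.10333926]), 'torque': array([-0.02260897, -0.01976197, -0.01610282]), 'grip_force': 0.0, 'opening': 1.0020472187178553} 0.0187
```

View pics/top0.png

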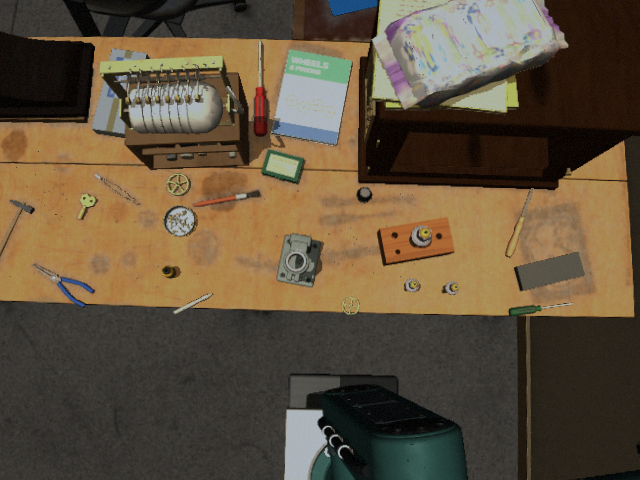

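View pics/side0.png

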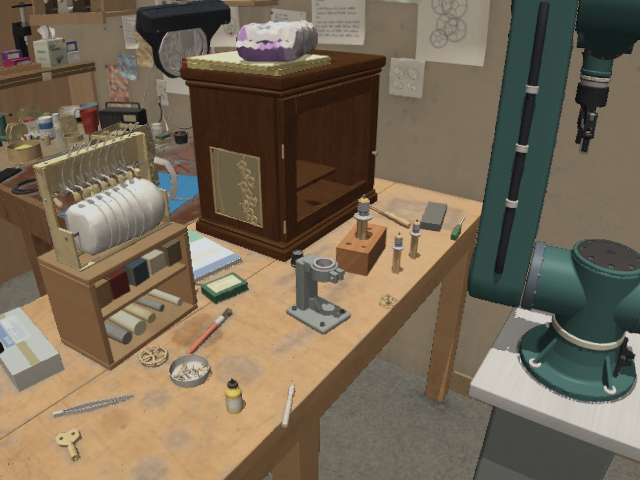

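The top view has three chuck-like things: (422,236) in the wooden block, and (412,285) and (452,288) standing free on the bench. The one in the block is the largest and stands in the block, so it fits. I'll confirm it in an enlarged crop.

```bash
cat > h.py <<'E'
import numpy as np, cv2
from scipy.spatial.transform import Rotation as R
from plant import env
def cam(n):
    c=env.calibration(n); f=240/np.tan(np.radians(c["vfov"]/2)); o=c["orientation"]
    return c,f,R.from_quat([*o[1:],o[0]])
def proj(n,P):
    c,f,r=cam(n); p=r.inv().apply(np.atleast_2d(P)-c["eye"]); s=np.c_[p[:,0],-p[:,1]]/-p[:,2:]
    s=s*(1+c["k1"]*(s**2).sum(1,keepdims=True)); return s*f+[c["cx"],c["cy"]]
def unproj(n,uv,z):
    c,f,r=cam(n); d=(np.array(uv)-[c["cx"],c["cy"]])/f; s=d.copy()
    for _ in range(20): s=d/(1+c["k1"]*(s@s))
    v=r.apply([s[0],-s[1],-1]); return c["eye"]+v*(z-c["eye"][2])/v[2]
def crop(im,x0,y0,w,h,k):  # keep (x0,y0) to go back: u=x0+(U+.5)/k-.5
    return cv2.resize(im[y0:y0+h,x0:x0+w],None,fx=k,fy=k,interpolation=cv2.INTER_CUBIC)
def down(yaw): # tool down, closing line (tool y) along world angle yaw
    y=np.array([np.cos(yaw),np.sin(yaw),0]); z=np.array([0,0,-1.]); x=np.cross(y,z)
    q=R.from_matrix(np.c_[x,y,z]).as_quat(); return np.array([q[3],*q[:3]])
E
python3 - <<'E'
import cv2,numpy as np
from h import *
t=cv2.imread("pics/top0.png"); s=cv2.imread("pics/side0.png")
a=crop(t,376,205,80,100,5); b=crop(t,265,225,80,100,5)
cv2.imwrite("pics/c1.png",np.hstack([a,b]))
cv2.imwrite("pics/c2.png",crop(s,280,185,160,120,5))
E
```

```text
(no output)
```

View pics/c1.png

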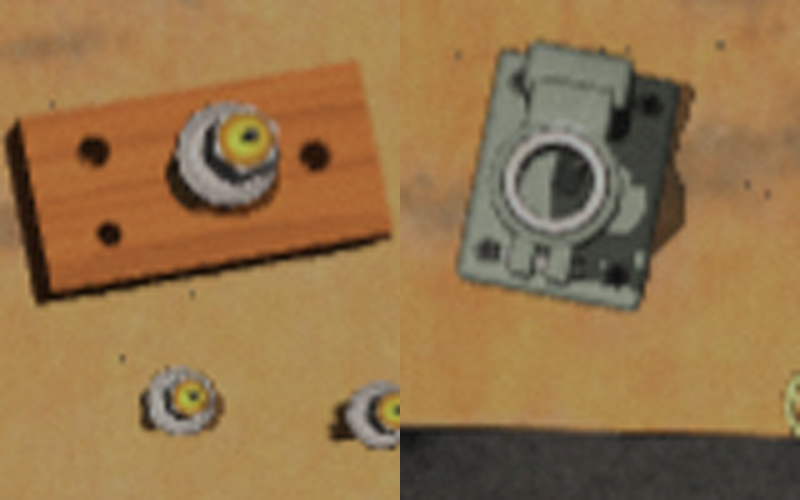

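View pics/c2.png

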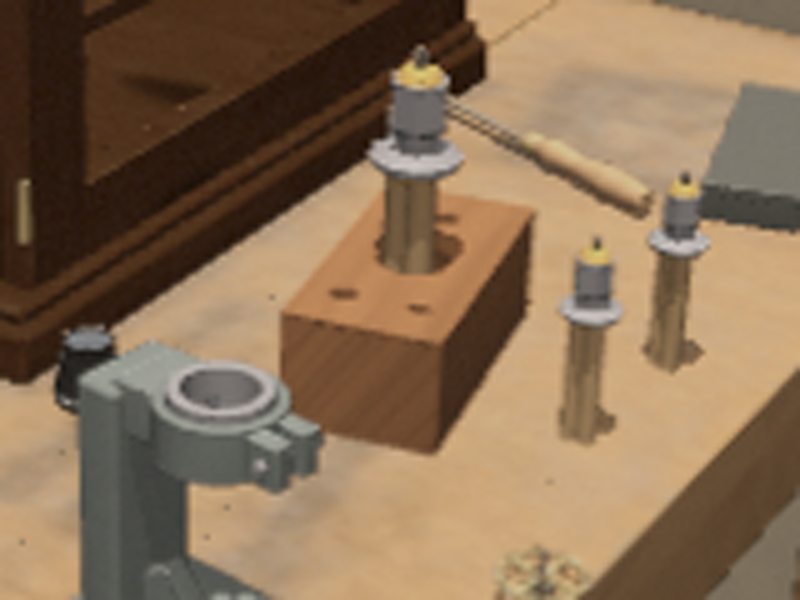

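The crop confirms it: the chuck in the block has the larger head and nut, and the two free ones are smaller copies. In the top view its head disc is centred at crop (227,155) and its bit tip at (250,135), and the collar bush is at (154,183) in the right half. In the side crop the head is at (416,157), the bit tip at (421,50) and the bush at (222,390). A dark spot inside the bore at (213,402) may be the key.

Run:
```python
from h import *
def tp(U,V,x,y):return np.array([x+(U+.5)/5-.5,y+(V+.5)/5-.5])
from scipy.optimize import least_squares
for nm,a,b,z in [("ring",tp(154,183,265,225),tp(222,390,280,185),.128),("head",tp(227,155,376,205),tp(416,157,280,185),.115),("bit",tp(250,135,376,205),tp(421,50,280,185),.163)]:
    A=unproj("top",a,z);B=unproj("side",b,z)
    r=least_squares(lambda P:np.r_[proj("top",P)[0]-a,proj("side",P)[0]-b],A)
    print(nm,A,B,"tri",r.x,r.cost)
# foot edge: collar yaw
p=[unproj("top",tp(*c,265,225),.005) for c in [(57,275),(102,52)]];d=p[1]-p[0];print("collar edge yaw",np.degrees(np.arctan2(d[1],d[0])))
p=[unproj("top",tp(*c,376,205),.058) for c in [(22,120),(358,62)]];d=p[1]-p[0];print("block long edge",np.degrees(np.arctan2(d[1],d[0])))
```

```text
ring [0.45544245 0.14444099 0.128     ] [0.45411136 0.14541639 0.128     ] tri [0.45521884 0.14428797 0.12715918] 0.030599173561999586
head [ 0.51646181 -0.10954726  0.115     ] [ 0.51197607 -0.10141649  0.115     ] tri [ 0.51709734 -0.11048685  0.11029982] 0.005138189715475112
bit [ 0.51690757 -0.10969125  0.163     ] [ 0.5171992 -0.1108513  0.163    ] tri [ 0.51671266 -0.10963746  0.16353463] 0.004047332498290854
collar edge yaw -9.230546034246522
block long edge -78.46527405627808
```

Run:
```python
from h import *
t=np.mean([env.snapshot("top") for _ in range(8)],0)[:,:,::-1]; s=np.mean([env.snapshot("side") for _ in range(8)],0)[:,:,::-1]
t=np.clip(t*1.5,0,255).astype(np.uint8); s=np.clip(s*1.3,0,255).astype(np.uint8)
A=np.hstack([crop(t,409,222,26,20,15),crop(s,351,192,26,20,15)]);B=np.hstack([crop(t,283,252,26,20,15),crop(s,311,253,26,20,15)])
cv2.imwrite("pics/c3.png",np.vstack([A,B]))
```

```text
(no output)
```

View pics/c3.png

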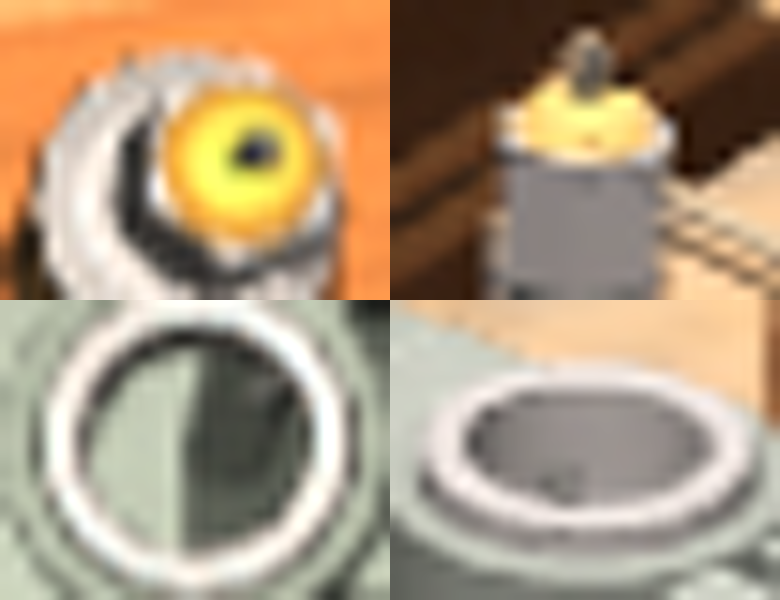

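Run:
```python
from h import *
C=np.array([.4551,.1446,.116])
for n,(X,Y),(u0,v0) in [("side",(175,185),(311,253)),("top",(265,85),(283,252))]:
    uv=np.array([u0+(X+.5)/15-.5,v0+(Y+.5)/15-.5]); ringc={"top":(295.4,261.2),"side":(324,262.6)}[n]
    c=unproj(n,ringc,.128); P=unproj(n,uv,.116)-c; print(n,P[:2]*1e3,np.hypot(*P[:2])*1e3,np.degrees(np.arctan2(P[1],P[0])))
t=np.mean([env.snapshot("top") for _ in range(4)],0).mean(2).astype(np.float32)
k=15;g=crop(t,405,216,36,36,k)
cx=np.array([.517,-.1098])
def poly(P): 
    p=(proj("top",P)-[405,216]+.5)*k-.5; return p.astype(np.int32)
def circ(r,z,c,n=40,a0=0): a=a0+np.arange(n)*2*np.pi/n; return np.c_[c[0]+r*np.cos(a),c[1]+r*np.sin(a),np.full(n,z)]
def m(*ps):
    M=np.zeros(g.shape,np.uint8); cv2.fillConvexPoly(M,cv2.convexHull(np.vstack(ps)),1); return M>0
res=[]
for dx in np.arange(-2,2.1,1)*1e-3:
  for dy in np.arange(-2,2.1,1)*1e-3:
    c=cx+[dx,dy]; H=m(poly(circ(.0205,.115,c))); N=m(poly(circ(.0108,.149,c)),poly(circ(.009,.158,c)))
    for y in range(0,60,5):
        h=lambda z:poly(circ(.01386,z,c,6,np.radians(y+30)))
        T=m(h(.149));S=m(h(.149),h(.123))&~T&~N; Br=(T&~N)|(H&~m(h(.149),h(.115)))
        res.append((g[Br].mean()-g[S].mean(),y,dx,dy))
res.sort(reverse=True)
for r in res[:8]:print(r)
for y in range(0,60,5):print(y,max(r[0] for r in res if r[1]==y))
```

```text
side [ 9.54661606 -8.50726105] 12.787156402248328 -41.70514003016461
top [ 9.70180803 -9.02168217] 13.248238685906893 -42.919660530588146
(np.float32(76.17242), 25, np.float64(0.0), np.float64(-0.001))
(np.float32(75.34758), 20, np.float64(0.0), np.float64(-0.001))
(np.float32(74.97797), 30, np.float64(0.0), np.float64(-0.001))
(np.float32(73.555756), 15, np.float64(0.0), np.float64(-0.001))
(np.float32(73.5408), 25, np.float64(0.001), np.float64(-0.001))
(np.float32(73.38342), 35, np.float64(0.0), np.float64(-0.001))
(np.float32(72.97892), 30, np.float64(0.001), np.float64(-0.001))
(np.float32(72.52778), 20, np.float64(0.001), np.float64(-0.001))
0 65.77408
5 67.82141
10 70.754715
15 73.555756
20 75.34758
25 76.17242
30 74.97797
35 73.38342
40 71.180786
45 69.056046
50 66.11946
55 64.82502
```

The key points to about −42°, and both views agree. A nut flat faces about 25°, and the chuck stands at (0.517, −0.111). Next I'll check wrist room for each grip yaw.

Run:
```python
from h import *
for y in (25,85,145,205,265,-35):
    a=env.solve_ik([.517,-.1108,.24],down(np.radians(y)))
    print(y,None if a is None else a.round(2))
for y in range(-180,361,45):
    a=env.solve_ik([.455,.1444,.24],down(np.radians(y))); print(y,None if a is None else a.round(2))
```

```text
25 [-0.32  0.04  1.41 -0.    1.7  -0.75]
85 [-0.32  0.04  1.41 -0.    1.7  -1.8 ]
145 None
205 [-0.32  0.04  1.41 -0.    1.7   2.39]
265 [-0.32  0.04  1.41 -0.    1.7   1.34]
-35 [-0.32  0.04  1.41 -0.    1.7   0.29]
-180 None
-135 [ 0.19 -0.08  1.52 -0.    1.7   2.54]
-90 [ 0.19 -0.08  1.52 -0.    1.7   1.76]
-45 [ 0.19 -0.08  1.52 -0.    1.7   0.97]
0 [ 0.19 -0.08  1.52 -0.    1.7   0.19]
45 [ 0.19 -0.08  1.52 -0.    1.7  -0.6 ]
90 [ 0.19 -0.08  1.52 -0.    1.7  -1.38]
135 [ 0.19 -0.08  1.52 -0.    1.7  -2.17]
180 None
225 [ 0.19 -0.08  1.52 -0.    1.7   2.54]
270 [ 0.19 -0.08  1.52 -0.    1.7   1.76]
315 [ 0.19 -0.08  1.52 -0.    1.7   0.97]
360 [ 0.19 -0.08  1.52 -0.    1.7   0.19]
```

Run:
```python
from h import *
q=down(np.radians(-35)); p=[.517,-.1108]
env.move_to([*p,.23],q); env.move_straight([*p,.117],max_speed=.12)
env.grip(0.0,50); s=env.sense(); print(s["t"],s["opening"],s["grip_force"],s["eef_pos"],s["ft_force"],s["torque"])
env.move_straight([*p,.135],max_speed=.05); s=env.sense(); print(s["ft_force"],s["torque"],s["opening"])
env.move_straight([*p,.245],max_speed=.15); s=env.sense(); print(s["t"],s["ft_force"],s["opening"],s["eef_pos"])
s=env.snapshot("side")[:,:,::-1];t=env.snapshot("top")[:,:,::-1]
cv2.imwrite("pics/c4.png",np.hstack([crop(s,300,100,130,200,3),crop(t,360,150,130,200,3)]))
```

```text
4.8417 0.2740111161577286 49.608579956693575 [ 0.51714556 -0.1108252   0.11737417] [-0.22063405  0.0395241   2.39770563] [0.01370189 0.01278142 0.02614424]
[ 0.61832083  0.88326317 -4.09369555] [0.03416976 0.03583739 0.02925717] 0.2708808429287419
6.2333 [-0.59295633  0.12450722 -4.31903169] 0.26928052357608917 [ 0.51642243 -0.11060849  0.24357265]
```

View pics/c4.png

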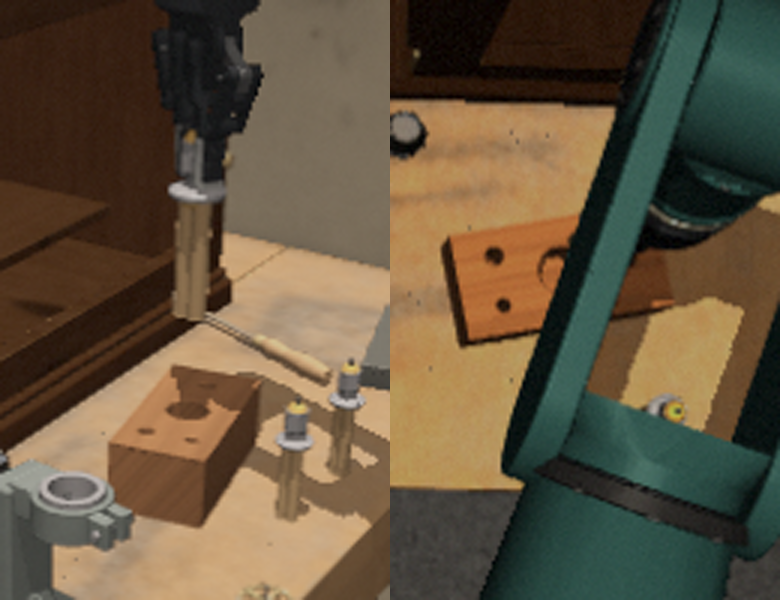

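Held and upright. Next: move over the ring and compare the butt with the ring in the same pictures.

Run:
```python
from h import *
env.move_straight([.455,.1444,.252],max_speed=.15); env.move_straight([.455,.1444,.240],max_speed=.05);env.sleep(.3)
s=env.sense(); print(s["t"],s["ft_force"],s["torque"],s["opening"],s["eef_pos"])
e=s["eef_pos"]
a=env.snapshot("side")[:,:,::-1];t=env.snapshot("top")[:,:,::-1]
cv2.imwrite("pics/c5.png",np.hstack([crop(a,295,200,58,85,7),crop(t,267,219,56,85,7)]))
for n in("side","top"): print(n,proj(n,[[*e[:2],e[2]-.105],[*e[:2],e[2]-.010],[.455,.1444,.128]]))
```

```text
8.925 [ 1.13363726  0.10905296 -2.64290838] [0.02453787 0.00716974 0.00847457] 0.2713413785021904 [0.4551134  0.14444521 0.24031182]
side [[323.88113053 258.77626496]
 [324.45024564 211.48521718]
 [323.90353544 262.23909796]]
top [[295.29151573 260.95534855]
 [293.85567203 255.1350867 ]
 [295.41322796 261.42147664]]
```

View pics/c5.png

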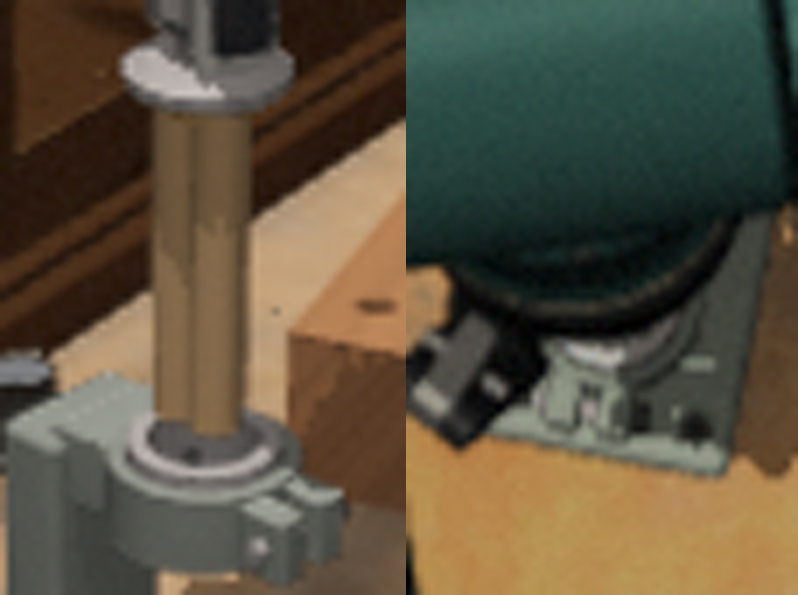

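The head and axis line up with the ring within about 1 mm. The visible groove is at about 93°, so another is near −27° while the key is at −42°. I'll turn about 30° clockwise in the air, lower to the key, and then search anticlockwise.

```bash
cat >> h.py <<'E'
def fz(n=4):
    a=[]
    for _ in range(n): env.sleep(.02); a.append(env.sense()["ft_force"])
    return np.mean(a,0)
E
python3 - <<'E'
from h import *
q=down(np.radians(-65)); p=[.455,.1444]
env.move_straight([*p,.240],q,max_speed=.1); env.sleep(.3); f0=fz(8); print(f0,env.sense()["t"])
z=.240
while z>.205:
    z-=.0015; env.move_straight([*p,z],q,max_speed=.03); f=fz(2)-f0
    if z<.236: print(round(z,4),f.round(1),env.sense()["eef_pos"].round(4))
    if f[2]>3 or np.hypot(*f[:2])>5: break
print(env.sense()["t"])
E
```

```text
[-0.00835147 -0.28574835 -3.0007413 ] 10.1333
0.2355 [-0.5  0.5  0.2] [0.455  0.1444 0.2354]
0.234 [ 0.3  0.8 -0.2] [0.455  0.1444 0.2339]
0.2325 [-0.4 -0.  -0.2] [0.455  0.1444 0.2324]
0.231 [0.7 0.4 0.4] [0.4549 0.1444 0.2309]
0.2295 [-0.4  0.3 -0.1] [0.4549 0.1444 0.2294]
0.228 [-0.3  0.3 -0.5] [0.4549 0.1444 0.2279]
0.2265 [0.3 0.3 0.2] [0.4549 0.1444 0.2264]
0.225 [-0.7  0.4 -0.9] [0.455  0.1444 0.2249]
0.2235 [ 0.6  1.1 -0.1] [0.4549 0.1444 0.2234]
0.222 [-0.1 -0.   0.2] [0.4549 0.1444 0.2219]
0.2205 [-0.4  0.9  0. ] [0.455  0.1445 0.2205]
0.219 [ 0.5  2.  -0.8] [0.455  0.1447 0.2188]
0.2175 [ 0.5  2.  -0.7] [0.4549 0.1445 0.2173]
0.216 [-0.   1.3 -0.3] [0.455  0.1445 0.2158]
0.2145 [ 0.5  2.2 -1.4] [0.455  0.1444 0.2143]
0.213 [-0.8  2.  -0.4] [0.455  0.1444 0.2128]
0.2115 [-0.1  2.  -1.1] [0.455  0.1444 0.2113]
0.21 [ 0.6  1.9 -0.7] [0.455  0.1444 0.2098]
0.2085 [ 0.4  2.6 -0.4] [0.455  0.1444 0.2083]
0.207 [-0.2  2.2 -0.6] [0.455  0.1444 0.2068]
0.2055 [-0.3  2.4 -0.6] [0.455  0.1444 0.2053]
0.204 [ 0.2  2.1 -0.5] [0.455  0.1444 0.2038]
16.9333
```

It went straight past the key level with only 2 N sideways, so the groove already met the key. Lowering on until home.

Run:
```python
from h import *
q=down(np.radians(-65)); p=[.455,.1446]; f0=np.array([0,-.3,-3.0]); z=.204
while z>.132:
    z-=.003 if z>.145 else .001; env.move_straight([*p,z],q,max_speed=.04); f=fz(2)-f0
    if z<.145 or round(z*1e3)%15==0: print(round(z,4),f.round(1),env.sense()["torque"].round(2))
    if f[2]>4 or np.hypot(*f[:2])>8: break
s=env.sense();print(s["t"],s["eef_pos"],f)
```

```text
0.195 [ 1.1  2.2 -0.7] [ 0.57 -0.18 -0.02]
0.18 [ 0.4  2.9 -1.2] [ 0.65 -0.18  0.06]
0.165 [ 1.   3.1 -2.1] [ 0.75 -0.16  0.05]
0.15 [ 1.1  4.9 -2.1] [ 1.02 -0.2   0.08]
0.144 [ 1.1  4.9 -2.4] [ 1.1  -0.2   0.05]
0.143 [ 0.3  5.4 -0.2] [ 1.08 -0.11  0.07]
0.142 [0.3 5.3 0.4] [ 1.04 -0.07  0.03]
0.141 [0.7 4.9 0.4] [ 1.06 -0.05  0.02]
0.14 [ 0.6  5.8 -0.3] [ 1.04 -0.09  0.03]
0.139 [0.5 6.1 0.3] [ 1.05 -0.05  0.04]
0.138 [-0.2  6.   1.2] [1.04 0.03 0.03]
0.137 [-1.7  5.7  5. ] [0.94 0.26 0.03]
24.5833 [0.45516335 0.14494117 0.13836238] [-1.74654301  5.6914918   5.01348735]
```

Home: the butt-to-ring height matches and fz is rising. I'll release to let it settle, regrip, and then tighten in small steps while watching the torque.

Run:
```python
from h import *
q=down(np.radians(-65)); p=[.4551,.1448]
env.grip(.5); env.sleep(.3); env.move_straight([*p,.1395],q,max_speed=.05); f0=fz(6);T0=env.sense()["torque"]; print(f0,T0)
env.grip(0,40); env.sleep(.2); s=env.sense(); print(s["opening"],(s["ft_force"]-f0).round(1),(s["torque"]-T0).round(2))
for k in range(1,28):
    env.move_straight([*p,.1395],down(np.radians(-65-2*k)),max_speed=.05)
    f=fz(3)-f0; s=env.sense(); tz=s["torque"]-T0
    print(2*k,f.round(1),tz.round(3),round(s["t"],2))
    if abs(tz[2])>.2 or np.hypot(*f[:2])>15: break
s=env.snapshot("side")[:,:,::-1]
cv2.imwrite("pics/c6.png",crop(s,275,190,100,90,6))
```

```text
[0.0041797  0.52679702 0.3014234 ] [0.07131225 0.05269624 0.0158354 ]
0.2682533174035919 [-1.2  1.8  2. ] [ 0.3   0.2  -0.04]
2 [-0.7  3.   1. ] [ 0.515  0.095 -0.012] 26.36
4 [-1.1  4.5  1.6] [0.779 0.088 0.018] 26.66
6 [-0.8  4.5  1.7] [0.79  0.073 0.021] 26.96
8 [-0.7  4.5  1.9] [ 0.858  0.121 -0.028] 27.26
10 [-0.8  4.2  1.9] [0.887 0.048 0.011] 27.56
12 [-0.9  4.8  1.5] [ 0.833  0.128 -0.009] 27.86
14 [-0.6  4.4  1.8] [ 0.856  0.05  -0.012] 28.16
16 [-0.7  5.2  2.1] [ 0.918  0.071 -0.066] 28.46
18 [-0.5  4.4  2.1] [ 0.843  0.099 -0.023] 28.76
20 [-1.   4.7  1.5] [ 0.889  0.142 -0.016] 29.06
22 [-1.1  4.6  1.3] [ 0.908  0.078 -0.02 ] 29.36
24 [-0.7  4.7  1.8] [ 0.916  0.067 -0.006] 29.66
26 [-0.3  5.1  1.8] [ 0.867  0.126 -0.02 ] 29.96
28 [-0.7  5.4  2. ] [0.887 0.094 0.016] 30.26
30 [-1.   4.8  1. ] [0.877 0.057 0.012] 30.56
32 [-0.6  4.8  1.3] [0.936 0.078 0.024] 30.86
34 [-1.3  5.3  2. ] [ 0.924  0.102 -0.027] 31.16
36 [-0.6  4.7  1.8] [0.906 0.123 0.009] 31.46
38 [-0.6  5.1  1.8] [0.996 0.101 0.031] 31.76
40 [-0.3  4.9  1.9] [0.909 0.108 0.023] 32.06
42 [-0.8  5.3  1.6] [ 1.004  0.091 -0.014] 32.36
44 [-0.6  4.9  1.2] [ 0.904  0.12  -0.014] 32.66
46 [-0.7  4.8  1.8] [ 1.002  0.052 -0.036] 32.96
48 [-0.2  5.8  2. ] [ 0.978  0.024 -0.007] 33.26
50 [-0.   5.4  1.3] [ 1.007 -0.082  0.045] 33.56
52 [0.4 5.4 0.9] [ 1.065 -0.144  0.113] 33.86
54 [1.1 5.6 0.1] [ 1.118 -0.252  0.186] 34.16
```

View pics/c6.png

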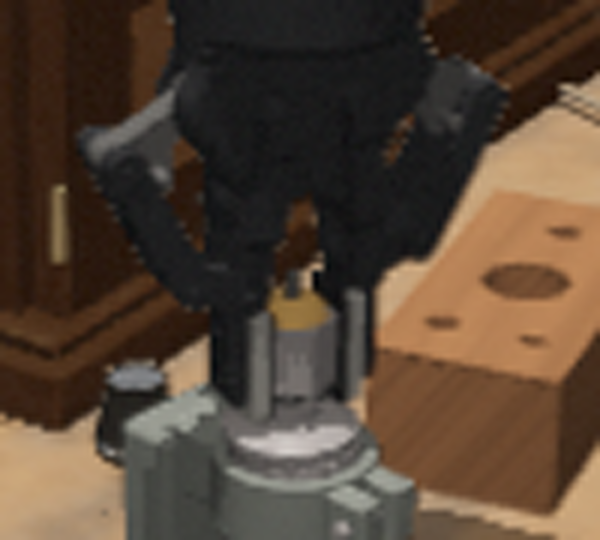

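The chuck is flush on the ring, and the nut reached its stop: torque climbs from about 46°, which is 0.8 rad. Releasing and backing away.

Run:
```python
from h import *
env.move_straight([.4551,.1450,.1395],down(np.radians(-117)),max_speed=.05)
env.grip(.55); env.sleep(.3); s=env.sense(); print(s["opening"],s["ft_force"])
env.grip(1.0); env.move_straight([.4551,.1450,.26],max_speed=.08); env.move_to([.35,-.2,.3],down(np.radians(-65))); env.sleep(.5)
print(env.sense()["t"])
a=env.snapshot("side")[:,:,::-1];t=env.snapshot("top")[:,:,::-1]
cv2.imwrite("pics/c7.png",np.hstack([crop(a,280,190,80,100,5),crop(t,255,215,80,100,5)]))
```

```text
0.5484779186441431 [-0.75605477 -1.11799877 -0.24627484]
39.2833
```

View pics/c7.png

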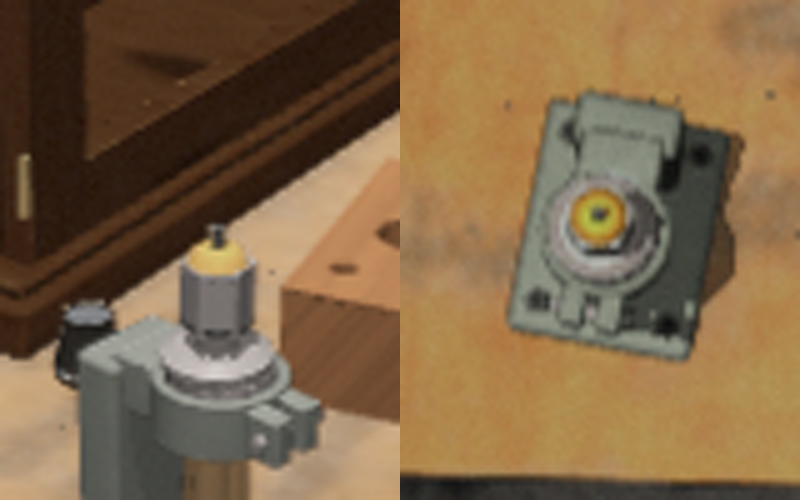

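The chuck stands flush and upright in the collar, with the head at side crop (218,365) and the nut clear of the gripper; nothing else has moved. Handing in.

```bash
python3 -c "
from plant import env
print(env.sign_off())"
```

```text
the job is handed in; nothing more can be done
None
```

The chuck is home in the collar with its head flush on the ring, the nut is turned clockwise to its stop, and the gripper is clear; I handed the job in at about 39 s, and sign-off gave no verdict.

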